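Unlock the drug cassette

TASK

Take the steel key out of its stand, push it fully home in the lock on the sloping front of the white drug cassette, and turn it clockwise until the hidden bolt lets go and the lid springs up. The keyway inside the lock may be turned to either side, so feel for it: the key drops in only when its bit lines up. Leave the key in the lock with the lid open, and leave the things standing around where they are.

Things in the scene. Friction and masses are not known exactly. Their poses are not given: they have to be found in the camera images.
- key_bow (a point): Centre of the flat grip (bow) of the steel key, which is 105 mm long, 0.12 kg, and starts upright in the stand, bow up. Bow: 46 mm wide (along key x), 10 mm thick (along y), 45 mm high (along z); grasp it across its thickness. Key z runs from the tip towards the bow; a half turn about z leaves the key unchanged.
- key_tip (a point): Centre of the key's lower end, 82.5 mm from the bow centre along key z; axes as for the bow. The flat bit starts here: 10 mm high (along z), 6 mm thick (along y), 24 mm wide (along x; the lowest 4 mm only 18 mm wide). Above it a neck 6 mm in diameter, up to 20 mm from the tip.
- key_stand: Grey block 70 x 70 x 40 mm, fixed on the worktop; the key stands in a round hole, 29 mm in diameter and 36 mm deep, in its top, collar resting on the block. Origin: centre of the underside. Raise the key at least 35 mm to clear the block.
- keyhole (a point): Centre of the lock's mouth, level with the rim of its round steel escutcheon (52 mm in diameter, 4 mm proud of the slope). Fixed to the cassette. z points out of the lock along the line on which the key goes in, 35 degrees from vertical, leaning to the robot's side; x points up the slope. A round bore 29 mm in diameter leads straight in.
- lid (a joint): Angle of the cassette's flat white top lid, hinged along its back edge: 0 shut; 0.7 rad is fully open, where its spring holds it once the bolt is released. While bolted it can move by less than 0.05 rad.
- gauze: Bystander: flat sealed gauze pouch 60 x 88 x 9 mm, loose; origin at the centre of its underside.
- bottle: Bystander: capped amber bottle, 46 mm in diameter, 100 mm high, standing loose on the worktop between the cassette and the bottle rack (not one of those in the rack); origin at the centre of its underside.
- gallipot: Bystander: small steel cup, 63 mm in diameter, 38 mm high, loose; origin at the centre of its underside.
- key_collar (a point): Centre of the underside of the key's round collar, 32 mm above the tip: 40 mm in diameter, 6 mm thick; it stops the key when fully in. Below it, 20 to 32 mm from the tip, a barrel 25 mm in diameter with a tapered end; above it a stem 14 mm in diameter up to the bow, which begins 60 mm from the tip.
- cassette: White steel box with a sloping front, fixed on the worktop, 200 x 200 x 95 mm; origin at the centre of its underside, x from its front to its back. The front wall is 45 mm high, above it the slope with the lock rises at 35 degrees; behind the slope lies the flat lid.
- keyway (a point): 14 mm down the bore, axes as keyhole: top of a flat steel plate, 6 mm thick, with a straight slot across its centre, 8.6 mm wide and as long as the bore is wide. The slot's long axis is within 0.6 rad of the x axis, either way; its angle is not given and stays as it is. The key's bit passes only when key x is along the slot to within about 0.1 rad.
- home (a point): 32 mm down the bore, axes as keyhole: here is the tip when the key is fully in, collar on the rim, bit just past the plate; only then can it turn. Clockwise, looking in, it turns freely to about 0.65 rad past the x axis, then moves the bolt (about 0.1 N m), frees the lid at 0.85 to 1.05 rad and stops at about 1.15 rad. A turned key is captive.

How it is judged:
By the outcome, as a careful person would: the job done as asked, in the order asked, and still so for the second after the job is handed in, with the robot touching nothing.
It also fails if it takes over 48 s, if anything falls off the work surface, if the arm or the gripper's body presses on something with over 40 N, if the wrist force passes 120 N, or if a joint passes its speed limit or range.

ROBOT

A 6-joint arm with a two-finger parallel gripper is mounted at the origin on a cart in front of the work surface, level with it; the furniture and walls round the work are solid. World frame = base frame: x ahead of the robot, y to its left, z up, the work surface at z = 0. Lengths are in m, angles in degrees, forces in N, time in s.
With the tool pointing down it reaches from about 0.35 to 0.85 m from the base axis. Payload 8.1 kg.
Tool frame: the origin (TCP) lies midway between the tips of the shut fingers; the grasp point (between the pads) lies 19 mm behind it; z points along the fingers, y is the line along which they close (so a half turn about z gives the same grasp; the last joint's range is limited). The gripper opens to 93 mm and grips with 3 to 60 N. Pads are 15 mm wide; open, the fingers measure 128 mm over their backs; the gripper's body (75 mm by 188 mm) begins 65 mm behind the grasp point.
Start: joints at [64.32, 7.471, 85.268, -0, 87.261, -4.893], TCP at [0.213, 0.561, 0.219] pointing down, gripper open.
Joint ranges: [-169.43, 169.43], [-51.17, 129.36], [1.28, 143.12], [-76.62, 256.62], [0, 156.53], [-152.29, 152.29]. Speed limits (degrees/s): [136.94, 136.94, 159.86, 180, 180, 180].

INTERFACE

Orientations are given as a 3x3 rotation matrix whose columns are the frame's x, y, z axes.
In Python, from rig import telemetry, vision, robot gives the robot as it stands.
- The arm moves only by the tool send_rows, never from a script. Its argument "increments" is a list of rows, each a list of 3 entries, a list of its own where there are three numbers: the shift along the world's x, y, z in mm, then the turn, a rotation vector about the world's x, y, z in rad, then the opening, from 0 (shut) to 1 (fully open). In form: [[[x, y, z], [ax, ay, az], claw], ...]. A call has 1 to 12 rows; each row is the pose to reach, as a shift and turn from the pose commanded when the call began; what a row does not reach only later rows make up. A row lasts 1/8 s, in which the tool goes at most 62.5 mm and 10.7 degrees, less where a joint would pass 70% of its speed; a pose out of reach is approached as far as the arm can. A call with a gripper value outside its range is refused whole. The fingers move at their own pace and stop on an object; the grip force is fixed at half the most. Time passes only in rows, so rows that repeat a pose let the fingers close. It gives the time, the measured TCP pose, the force, the opening and the grip force at its end, in the units of the state.
- telemetry.state(): the state, without advancing time (a new reading comes with each control period).
- vision.grab_frame(name): name is "scene" or "top"; returns a dict with "pixels" (384x512x3 uint8, blue, green, red), "camera_matrix" (3x3 intrinsics, pixels), "position" and "orientation" of the camera in the world. Camera axes: x right, y down, z forward; pixel columns grow to the right and rows downward; lengths in m; the calibration is good to about 2 mm. A picture is of the moment at which its call begins. There is no depth.
- robot.finish_job(): hands the job in; it is judged then, once.
The state is a dict: "clock": time; "joints": joint angles; "qd": joint speeds; "joint_torque": joint torques, N m; "tool_pos": TCP position; "tool_rot": TCP orientation; "force": force on the tool from outside, world axes, zero at the start; "wrist_torque": the same for the moment, N m; "finger_gap": opening from 0.0 (shut) to 1.0 (fully open); "finger_force": force on a finger pad.
Only numpy, scipy, OpenCV 4.12 (cv2) and the standard library are available. Lean on these libraries where they do the work, as an engineer would, in place of code of your own. Each camera call takes 0.05 s, during which the arm holds its last target. There are 200 camera calls.

## Working session

There is one attempt and no reset: what is moved stays moved. The work goes in short steps, Python scripts to look and compute and a tool call to move; the robot and the scene stay as the last step left them, time stands still between calls to the robot, and variables do not carry over. Pictures are saved under pics/ and viewed, at most 10 in all, crops included, and the job is handed in when it is done.

Besides the shell and the picture viewer there is one more tool, called after "Request:" as a command line: name --argument value ..., lists and objects as JSON in quotes. send_rows: Moves the arm, as the interface text tells. Its arguments: {"type":"object","properties":{"increments":{"type":"array","items":{"type":"array"}}},"required":["increments"]}

```bash
mkdir -p pics; python3 - <<'E'
from rig import telemetry, vision
import cv2,numpy as np
for n in("scene","top"):
    f=vision.grab_frame(n); cv2.imwrite(f"pics/{n}0.png",f["pixels"]); np.savez(f"{n}0.npz",**f)
    print(n,f["camera_matrix"],f["position"],f["orientation"])
print(telemetry.state())
E
```

```text
scene [[359.45522326   0.         254.10904483]
 [  0.         359.45522326 192.68629099]
 [  0.           0.           1.        ]] [ 0.38512841 -0.50470108  1.00933312] [[ 0.92639657 -0.336864    0.16826181]
 [-0.37653743 -0.83228703  0.40683887]
 [ 0.00299275 -0.440251   -0.89786976]]
top [[412.00233969   0.         265.12837638]
 [  0.         412.00233969 193.81517214]
 [  0.           0.           1.        ]] [ 0.34066233 -0.07556227  1.05569664] [[ 0.02427187 -0.97878327  0.20345564]
 [-0.99969917 -0.02448175  0.00148552]
 [ 0.00352695 -0.20343049 -0.97908304]]
{'clock': 0.1, 'joints': array([ 6.43204327e+01,  7.50983701e+00,  8.53228225e+01,  7.44748529e-04,
        8.72618424e+01, -4.89274013e+00]), 'qd': array([ 0.06562314, -0.091685  , -0.28419415,  0.06640039, -0.03897523,
        0.08362622]), 'joint_torque': array([-7.15845363e-04, -5.61340249e+01, -4.93098521e+01,  7.68561359e-02,
        2.91188259e-02, -1.23060977e-04]), 'tool_pos': array([0.21268388, 0.56049203, 0.21770427]), 'tool_rot': array([[-9.34907014e-01,  3.54892022e-01, -7.26434723e-04],
       [ 3.54892732e-01,  9.34905854e-01, -1.48083686e-03],
       [ 1.53610887e-04, -1.64225117e-03, -9.99998640e-01]]), 'force': array([-0.57416675, -0.48430192,  0.19140948]), 'wrist_torque': array([ 0.07508904, -0.04051777, -0.00664423]), 'finger_force': 0.0, 'finger_gap': 1.0018348347294805}
```

View pics/scene0.png

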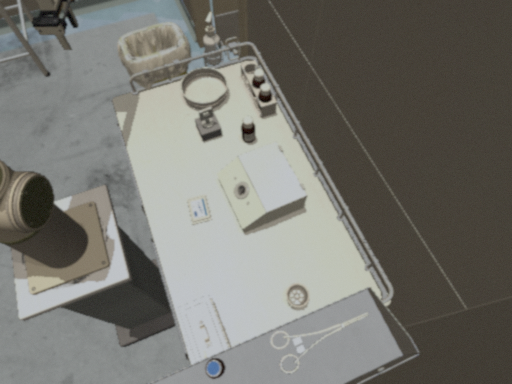

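View pics/top0.png

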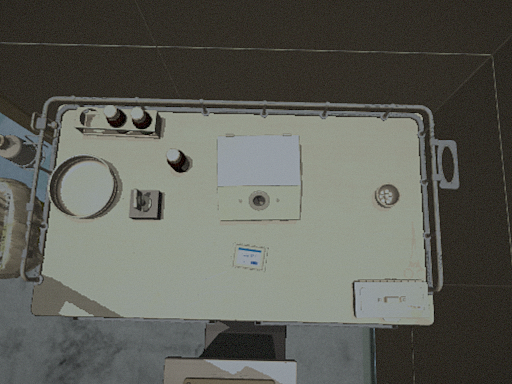

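The top view shows the stand with the key at about (145,203), the bottle at (177,160), the cassette over (218-300, 137-220), its lock at (259,200) and the gauze at (250,257). The scene view shows the stand at (208,124) and the lock at (242,189). I'll zoom in on the key and lock in both views.

```bash
python3 - <<'E'
import cv2,numpy as np
t=np.load("top0.npz")["pixels"];s=np.load("scene0.npz")["pixels"]
def c(im,x,y,w=50,h=37): 
    return cv2.resize(im[y-h:y+h,x-w:x+w],(400,296),interpolation=cv2.INTER_CUBIC)
o=np.vstack([np.hstack([c(t,145,203),c(t,259,190)]),np.hstack([c(s,208,124),c(s,245,185)])])
cv2.imwrite("pics/z.png",cv2.convertScaleAbs(o,alpha=1.3))
E
```

```text
(no output)
```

View pics/z.png

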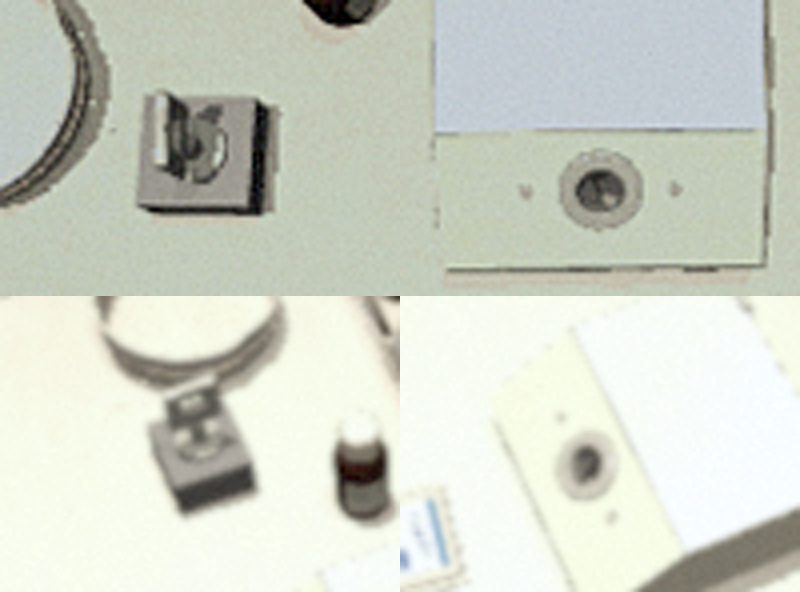

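```bash
cat > h.py <<'E'
import cv2,numpy as np
def load(n): return dict(np.load(n))
def ray(f,uv):
    u=cv2.undistortPoints(np.array([[uv]],float),f["camera_matrix"],None)[0,0]
    d=f["orientation"]@np.array([*u,1]); return f["position"],d/np.linalg.norm(d)
def plane(f,uv,z):
    p,d=ray(f,uv); return p+d*(z-p[2])/d[2]
def tri(f,a,g,b):
    p,d=ray(f,a);q,e=ray(g,b)
    s=np.linalg.lstsq(np.c_[d,-e],q-p,rcond=None)[0]
    A=p+s[0]*d;B=q+s[1]*e
    return (A+B)/2,np.linalg.norm(A-B)
E
python3 - <<'E'
from h import *
T,S=load("top0.npz"),load("scene0.npz")
res={}
for n,f,c in(("top",T,(259,200)),("scene",S,(242,190))):
    g=cv2.cvtColor(f["pixels"],cv2.COLOR_BGR2GRAY); k=4
    x,y=c;w=16
    cr=cv2.resize(g[y-w:y+w,x-w:x+w],None,fx=k,fy=k,interpolation=cv2.INTER_CUBIC)
    bg=np.median(cr); 
    for nm,th in(("rim",bg*0.87),("bore",bg*0.55)):
        cs,_=cv2.findContours((cr<th).astype(np.uint8),cv2.RETR_EXTERNAL,cv2.CHAIN_APPROX_NONE)
        b=min((q for q in cs if cv2.contourArea(q)>150),key=lambda q:np.hypot(*(np.array(cv2.boundingRect(q)[:2])+np.array(cv2.boundingRect(q)[2:])/2-64)))
        e=cv2.fitEllipse(b); uv=np.array(e[0]); uv=(uv+.5)/k-.5+np.array([x-w,y-w])
        print(n,nm,uv,np.array(e[1])/k,e[2]); res[n,nm]=uv
print("lock",tri(T,res["top","rim"],S,res["scene","rim"]))
for d in range(1): pass
# stand/bow
print("bow top",tri(T,(135.2,198.5),S,(205.7,110)))
print("bow top T plane .113",plane(T,(135.2,198.5),.113),"S",plane(S,(205.7,110),.113))
# bow dir from top view light bar
for uv in((95+158/4,166+94/4),(95+161/4,166+168/4)): print(plane(T,uv,.113))
for uv in((158+167/4,87+101/4),(158+216/4,87+82/4)): print(plane(S,uv,.113))
# stand top centre: crop corners
st=[(145,95),(257,98),(253,210),(138,207)]
P=[plane(T,(95+a/4,166+b/4),.04) for a,b in st]; print("stand",np.round(P,4),np.mean(P,0))
# lid front edge z=.095
for a,b in((436,131),(764,129)): print("lidfront",plane(T,(209+(a-400)/4,153+b/4),.095))
for a,b in((446,270),(763,266)): print("slope bottom",plane(T,(209+(a-400)/4,153+b/4),.045))
for uv in((177,160),): print("bottle top",plane(T,(175,155),.1))
print("gauze",plane(T,(250,257),.009))
E
```

```text
top rim [258.82226753 200.25934219] [19.38286591 21.06916046] 82.91362762451172
top bore [258.32310772 199.95765877] [ 9.8056612  11.85501575] 80.40486145019531
scene rim [240.95484161 190.63324356] [13.44940186 16.87327766] 4.4856181144714355
scene bore [241.37836075 189.41310501] [6.15393591 8.53775597] 1.464707374572754
lock (array([ 0.52831076, -0.05916826,  0.07159429]), np.float64(0.0009213076324094764))
bow top (array([0.52073005, 0.23057084, 0.10593787]), np.float64(0.003058556748274976))
bow top T plane .113 [0.517851   0.22808477 0.113     ] S [0.52119821 0.22518688 0.113     ]
[0.539223   0.23161505 0.113     ]
[0.49546046 0.22598719 0.113     ]
[0.50117271 0.2237734  0.113     ]
[0.54270896 0.22713471 0.113     ]
stand [[0.5538 0.2635 0.04  ]
 [0.5536 0.1929 0.04  ]
 [0.4825 0.1899 0.04  ]
 [0.4826 0.2614 0.04  ]] [0.5180911  0.22694866 0.04      ]
lidfront [0.55716473 0.03899104 0.095     ]
lidfront [ 0.56330855 -0.15700683  0.095     ]
slope bottom [0.48059419 0.03459358 0.045     ]
slope bottom [ 0.48794069 -0.16124026  0.045     ]
bottle top [0.62951158 0.14576463 0.1       ]
gauze [ 0.39500404 -0.0398864   0.009     ]
```

Request:
send_rows --increments '[[[305.5, -334, -60], [0, 0, 0.468], 0.5], [[305.5, -334, -60], [0, 0, 0.468], 0.5], [[305.5, -334, -60], [0, 0, 0.468], 0.5], [[305.5, -334, -60], [0, 0, 0.468], 0.5], [[305.5, -334, -60], [0, 0, 0.468], 0.5], [[305.5, -334, -60], [0, 0, 0.468], 0.5], [[305.5, -334, -60], [0, 0, 0.468], 0.5], [[305.5, -334, -60], [0, 0, 0.468], 0.5], [[305.5, -334, -60], [0, 0, 0.468], 0.5], [[305.5, -334, -60], [0, 0, 0.468], 0.5], [[305.5, -334, -60], [0, 0, 0.468], 0.5]]'

```text
clock: 1.48
tool_pos: [0.5177, 0.228, 0.1588]
tool_rot: [[-0.994, -0.106, -0.0], [-0.106, 0.994, 0.0], [-0.0, 0.0, -1.0]]
force: [0.4, -0.5, 0.6]
finger_gap: 0.502
finger_force: 0.0
```

```bash
python3 - <<'E'
from rig import telemetry, vision
import cv2,numpy as np
np.set_printoptions(precision=4,suppress=True)
o=[]
for n,(x,y) in(("top",(145,200)),("scene",(208,115))):
    f=vision.grab_frame(n); np.savez(f"{n}1.npz",**f)
    o.append(cv2.resize(f["pixels"][y-37:y+37,x-50:x+50],(400,296),interpolation=cv2.INTER_CUBIC))
cv2.imwrite("pics/g1.png",np.hstack(o))
s=telemetry.state();print(s)
E
```

```text
{'clock': 1.575, 'joints': array([ 18.5621,   4.2155,  95.0481,   0.0057,  80.7186, -77.5608]), 'qd': array([-0.2217,  0.0591, -0.1006, -0.0613, -0.0092, -0.0984]), 'joint_torque': array([ -0.1613, -51.6462, -47.8754,  -0.0038,   0.0818,   0.0084]), 'tool_pos': array([0.5179, 0.228 , 0.1589]), 'tool_rot': array([[-0.9943, -0.1066,  0.0003],
       [-0.1066,  0.9943,  0.0002],
       [-0.0003,  0.0002, -1.    ]]), 'force': array([ 0.4404,  0.2002, -0.8014]), 'wrist_torque': array([ 0.0355,  0.0303, -0.0165]), 'finger_force': 0.0, 'finger_gap': 0.4999026492930822}
```

View pics/g1.png

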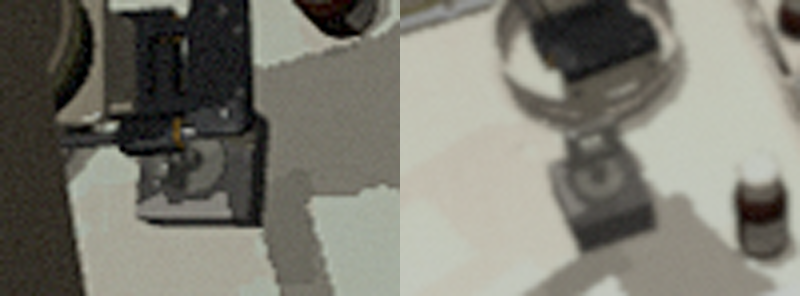

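The gripper (dark, over the stand) sits above the key with its fingers either side of the bow, at about (575,140) in the right-hand panel. I'll go down and grasp.

Request:
send_rows --increments '[[[0, 0, -45], [0, 0, 0], 0.5], [[0, 0, -87], [0, 0, 0], 0.5], [[0, 0, -87], [0, 0, 0], 0.5], [[0, 0, -87], [0, 0, 0], 0.0], [[0, 0, -87], [0, 0, 0], 0.0], [[0, 0, -87], [0, 0, 0], 0.0], [[0, 0, -87], [0, 0, 0], 0.0], [[0, 0, -87], [0, 0, 0], 0.0]]'

```text
clock: 2.58
tool_pos: [0.5189, 0.2272, 0.0724]
tool_rot: [[-0.994, -0.105, 0.001], [-0.105, 0.994, 0.001], [-0.001, 0.001, -1.0]]
force: [0.1, -0.1, 4.2]
finger_gap: 0.108
finger_force: 30.0
```

```bash
cat >> h.py <<'E'
from scipy.spatial.transform import Rotation as R
psi=np.radians(2.0);t=np.radians(35)
KX=np.array([np.cos(t)*np.cos(psi),np.cos(t)*np.sin(psi),np.sin(t)])
KZ=np.array([-np.sin(t)*np.cos(psi),-np.sin(t)*np.sin(psi),np.cos(t)])
KY=np.cross(KZ,KX)
KH=np.array([.5267,-.060,.078])
def pose(d,phi,off=64.):  # tip d mm above the mouth, key x at phi about KZ
    kx=np.cos(phi)*KX+np.sin(phi)*KY
    return KH+KZ*(d+off)/1e3, np.c_[-kx,np.cross(-KZ,-kx),-KZ]
E
python3 - <<'E'
from h import *
np.set_printoptions(precision=4,suppress=True)
a=np.radians(5.9+.15)
Rc=np.array([[-np.cos(a),-np.sin(a),0],[-np.sin(a),np.cos(a),0],[0,0,-1]])
p,M=pose(30,0)
print(KX,KY,KZ,p,M,(p-[.5185,.227,.072])*1e3,R.from_matrix(M@Rc.T).as_rotvec())
E
```

```text
[0.8187 0.0286 0.5736] [-0.0349  0.9994  0.    ] [-0.5732 -0.02    0.8192] [ 0.4728 -0.0619  0.155 ] [[-0.8187 -0.0349  0.5732]
 [-0.0286  0.9994  0.02  ]
 [-0.5736  0.     -0.8192]] [ -45.6833 -288.8816   83.0003] [ 0.0429 -0.6095 -0.0685]
```

Request:
send_rows --increments '[[[0, 0, 20], [0, 0, 0], 0.0], [[0, 0, 60], [0, 0, 0], 0.0], [[0, 0, 110], [0, 0, 0], 0.0], [[0, 0, 110], [0, 0, 0], 0.0]]'

```text
clock: 3.08
tool_pos: [0.5213, 0.2277, 0.1876]
tool_rot: [[-0.994, -0.105, 0.008], [-0.105, 0.994, 0.002], [-0.009, 0.002, -1.0]]
force: [-0.1, 0.3, -0.7]
finger_gap: 0.105
finger_force: 30.0
```

Request:
send_rows --increments '[[[-8, -50, 0], [0.007, -0.1, -0.011], 0.0], [[-15, -100, 0], [0.014, -0.2, -0.023], 0.0], [[-23, -150, 0], [0.021, -0.3, -0.034], 0.0], [[-30, -200, 0], [0.029, -0.4, -0.045], 0.0], [[-38, -250, 0], [0.036, -0.5, -0.057], 0.0], [[-45.7, -288.9, -10], [0.0429, -0.6095, -0.0685], 0.0], [[-45.7, -288.9, -27], [0.0429, -0.6095, -0.0685], 0.0], [[-45.7, -288.9, -27], [0.0429, -0.6095, -0.0685], 0.0], [[-45.7, -288.9, -27], [0.0429, -0.6095, -0.0685], 0.0]]'

```text
clock: 4.2
tool_pos: [0.4743, -0.0608, 0.159]
tool_rot: [[-0.821, -0.038, 0.569], [-0.03, 0.999, 0.022], [-0.57, 0.001, -0.822]]
force: [-0.1, -0.2, -1.6]
finger_gap: 0.108
finger_force: 30.0
```

```bash
python3 - <<'E'
from rig import telemetry, vision
import cv2,numpy as np
np.set_printoptions(precision=4,suppress=True)
o=[]
for n,(x,y) in(("top",(259,195)),("scene",(235,185))):
    f=vision.grab_frame(n); np.savez(f"{n}2.npz",**f)
    o.append(cv2.resize(f["pixels"][y-37:y+37,x-50:x+50],(600,444),interpolation=cv2.INTER_CUBIC)[:,100:500])
cv2.imwrite("pics/g2.png",cv2.convertScaleAbs(np.hstack(o),alpha=1.4))
s=telemetry.state();print(s["joints"],s["tool_pos"],s["tool_rot"],s["force"],s["wrist_torque"])
E
```

```text
[ -25.8908  -51.1379  143.0788   18.4938   57.9848 -123.7143] [ 0.4745 -0.0605  0.1593] [[-0.821  -0.0384  0.5696]
 [-0.0311  0.9993  0.0225]
 [-0.57    0.0007 -0.8216]] [ 0.2546  0.7669 -0.8947] [-0.0152  0.3924  0.0223]
```

View pics/g2.png

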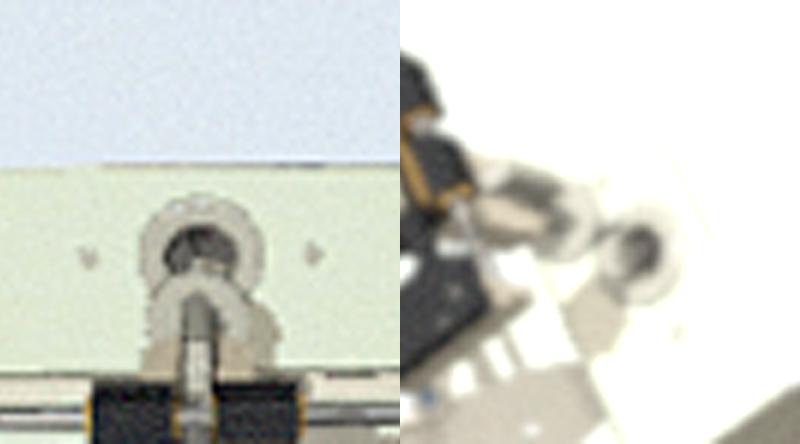

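```bash
cat >> h.py <<'E'
def proj(f,P):
    Rw=f["orientation"].T
    return cv2.projectPoints(np.atleast_2d(P).astype(float),cv2.Rodrigues(Rw)[0],-Rw@f["position"],f["camera_matrix"],None)[0][:,0]
E
python3 - <<'E'
from h import *
np.set_printoptions(precision=2,suppress=True)
tp=np.array([.4745,-.0605,.1593]);M=np.array([[-.821,-.0384,.5696],[-.0311,.9993,.0225],[-.57,.0007,-.8216]])
for n,x,y,c in(("top2.npz",259,195,0),("scene2.npz",235,185,1)):
    f=load(n); tx,ty,tz=M.T
    cc=tp+tz*.026
    pts=[cc,cc-tx*.02,cc+tx*.02,cc-ty*.02,cc+ty*.02,cc+tz*.006,KH,tp+tz*.064]
    q=proj(f,pts); print(n);print(np.c_[q,(q[:,0]-x+50)*6-100+400*c,(q[:,1]-y+37)*6])
E
```

```text
top2.npz
[[258.35 211.92 196.13 323.54]
 [258.21 203.84 195.29 275.06]
 [258.49 219.87 196.95 371.21]
 [267.22 211.81 249.35 322.83]
 [249.48 212.04 142.89 324.25]
 [258.36 210.78 196.18 316.69]
 [259.13 200.61 200.77 255.68]
 [258.41 204.92 196.47 281.5 ]]
scene2.npz
[[227.15 184.75 552.88 220.51]
 [232.49 180.61 584.94 195.64]
 [221.88 188.84 521.3  245.02]
 [229.97 190.74 569.82 256.43]
 [224.37 178.86 536.23 185.17]
 [228.42 185.12 560.5  222.74]
 [240.61 190.   633.68 251.98]
 [234.97 187.04 599.81 234.24]]
```

Request:
send_rows --increments '[[[6.2, 0, -8.2], [0.103, 0.004, -0.147], 0.0], [[6.2, 0, -8.2], [0.206, 0.007, -0.295], 0.0], [[6.2, 0, -8.2], [0.31, 0.011, -0.442], 0.0], [[6.2, 0, -8.2], [0.413, 0.014, -0.59], 0.0], [[6.2, 0, -8.2], [0.516, 0.018, -0.737], 0.0], [[6.2, 0, -8.2], [0.619, 0.022, -0.885], 0.0], [[6.2, 0, -8.2], [0.722, 0.025, -1.032], 0.0], [[6.2, 0, -8.2], [0.825, 0.029, -1.18], 0.0], [[6.2, 0, -8.2], [0.929, 0.032, -1.327], 0.0], [[6.2, 0, -8.2], [1.032, 0.036, -1.475], 0.0], [[6.2, 0, -8.2], [1.135, 0.04, -1.622], 0.0], [[6.2, 0, -8.2], [1.238, 0.043, -1.769], 0.0]]'

```text
clock: 5.8
tool_pos: [0.4811, -0.0609, 0.1513]
tool_rot: [[0.425, 0.699, 0.575], [0.845, -0.534, 0.025], [0.325, 0.475, -0.818]]
force: [0.4, 0.3, -0.9]
finger_gap: 0.104
finger_force: 30.0
```

Request:
send_rows --increments '[[[0, 0, 0], [0.103, 0.004, -0.147], 0.0], [[0, 0, 0], [0.189, 0.007, -0.27], 0.0], [[0, 0, 0], [0.189, 0.007, -0.27], 0.0], [[0, 0, 0], [0.189, 0.007, -0.27], 0.0]]'

```text
clock: 6.3
tool_pos: [0.4812, -0.0617, 0.1514]
tool_rot: [[0.625, 0.528, 0.575], [0.633, -0.774, 0.023], [0.458, 0.349, -0.818]]
force: [-0.8, 0.4, -1.0]
finger_gap: 0.107
finger_force: 30.0
```

```bash
cat > st.py <<'E'
from h import *
from rig import telemetry
np.set_printoptions(precision=3,suppress=True)
s=telemetry.state();M=s["tool_rot"]
tip=s["tool_pos"]+M[:,2]*.064; r=(tip-KH)*1e3
B=np.c_[KX,KY,KZ]
kx=M[:,0]
print("t",s["clock"],"j",s["joints"],"gap",s["finger_gap"])
print("tip in lock frame mm",r@B,"phi",np.arctan2(kx@KY,kx@KX),"tilt",M[:,2]@KX,M[:,2]@KY)
print("F lock",s["force"]@B,"T",s["wrist_torque"]@B,"pos",s["tool_pos"])
E
python3 st.py
```

```text
t 6.3 j [-25.749 -49.202 143.12   19.134  55.755  18.033] gap 0.10671068714105887
tip in lock frame mm [ 4.983  0.088 22.219] phi 0.6566762474727588 tilt 0.002684926875352673 0.0032490244966121135
F lock [-1.206  0.406 -0.36 ] T [-0.045  0.486 -0.006] pos [ 0.481 -0.062  0.151]
```

Request:
send_rows --increments '[[[4, 0, -6], [0, 0, 0], 0.0], [[8.5, 0.2, -11.5], [0, 0, 0], 0.0], [[8.5, 0.2, -11.5], [0, 0, 0], 0.0], [[8.5, 0.2, -11.5], [0, 0, 0], 0.0]]'

```text
clock: 6.8
tool_pos: [0.4895, -0.0623, 0.1396]
tool_rot: [[0.628, 0.525, 0.575], [0.629, -0.777, 0.023], [0.459, 0.347, -0.818]]
force: [1.3, 0.1, -0.6]
finger_gap: 0.104
finger_force: 30.0
```

```bash
python3 st.py
```

```text
t 6.8 j [-25.045 -45.971 142.73   19.331  52.851  18.   ] gap 0.10425109721786147
tip in lock frame mm [ 4.952 -0.83   7.796] phi 0.6520294755625773 tilt 0.002036579009133254 0.002576877358439116
F lock [ 0.766  0.029 -1.215] T [-0.066  0.523  0.025] pos [ 0.49  -0.062  0.14 ]
```

Request:
send_rows --increments '[[[-0.5, 0.4, -3.5], [0, 0, 0], 0.0], [[-1, 0.8, -6.5], [0, 0, 0], 0.0], [[-1, 0.8, -6.5], [0, 0, 0], 0.0]]'

```text
clock: 7.18
tool_pos: [0.4896, -0.0618, 0.1336]
tool_rot: [[0.628, 0.525, 0.574], [0.629, -0.777, 0.023], [0.458, 0.347, -0.819]]
force: [0.4, 0.2, -1.3]
finger_gap: 0.105
finger_force: 30.0
```

```bash
python3 st.py; python3 - <<'E'
from rig import telemetry, vision
from h import *
s=telemetry.state();M=s["tool_rot"];tp=s["tool_pos"];o=[]
for n,(x,y) in(("top",(259,200)),("scene",(235,187))):
    f=vision.grab_frame(n); np.savez(f"{n}3.npz",**f)
    im=cv2.resize(f["pixels"][y-25:y+25,x-22:x+22],(400,454),interpolation=cv2.INTER_CUBIC);im=cv2.convertScaleAbs(im,alpha=1.3)
    k=400/44
    for d,c in((.026,(0,0,255)),(.064,(0,200,0))):
        q=proj(f,tp+M[:,2]*d)[0]; q=((q-[x-22,y-25]+.5)*k).astype(int); cv2.circle(im,tuple(map(int,q)),3,c,-1)
    o.append(im)
cv2.imwrite("pics/g3.png",np.hstack(o))
E
```

```text
t 7.175 j [-24.926 -45.471 143.09   19.452  52.052  17.808] gap 0.10542814447273186
tip in lock frame mm [ 1.544 -0.32   2.787] phi 0.6518412883231558 tilt 0.0010860159149365062 0.002770134127822154
F lock [-0.409  0.155 -1.244] T [-0.015  0.486  0.029] pos [ 0.49  -0.062  0.134]
```

View pics/g3.png

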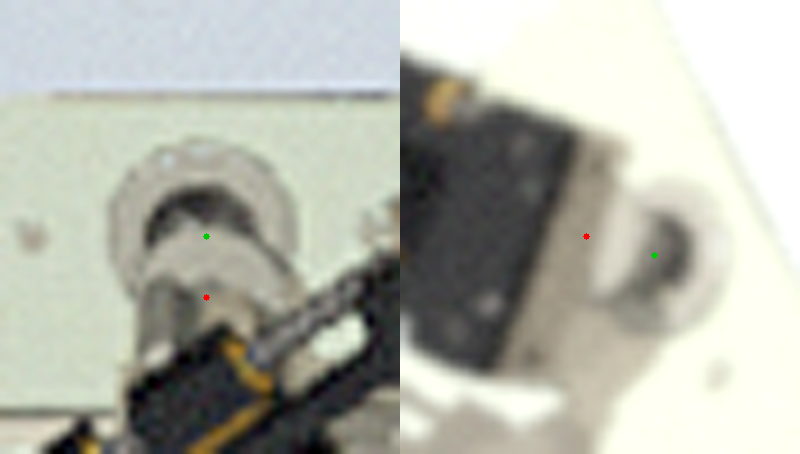

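The top panel shows the rim centred near (203,225), with the predicted tip (green) at (206,236). In the scene panel the tip is at (654,255), over the bore. That is close enough to enter gently.

Request:
send_rows --increments '[[[2, 0.1, -2.8], [0, 0, 0], 0.0], [[4, 0.1, -5.6], [0, 0, 0], 0.0], [[6.3, 0.2, -9], [0, 0, 0], 0.0], [[6.3, 0.2, -9], [0, 0, 0], 0.0]]'

```text
clock: 7.78
tool_pos: [0.4959, -0.0614, 0.1242]
tool_rot: [[0.628, 0.526, 0.573], [0.629, -0.777, 0.023], [0.458, 0.346, -0.819]]
force: [0.7, -0.8, -0.4]
finger_gap: 0.105
finger_force: 30.0
```

```bash
python3 st.py
```

```text
t 7.775 j [-24.338 -42.895 142.729  19.693  49.815  17.566] gap 0.10457331619652249
tip in lock frame mm [ 1.235 -0.17  -8.467] phi 0.6517688343656136 tilt 0.0003999742146736358 0.0031400625927251757
F lock [ 0.284 -0.812 -0.696] T [-0.097  0.511  0.02 ] pos [ 0.496 -0.061  0.124]
```

Request:
send_rows --increments '[[[1.3, 1.3, 0.9], [0, 0, 0], 0.0], [[2.5, 2.5, 1.8], [0, 0, 0], 0.0], [[2.5, 2.5, 1.8], [0, 0, 0], 0.0]]'

```text
clock: 8.15
tool_pos: [0.4983, -0.0594, 0.1263]
tool_rot: [[0.628, 0.526, 0.574], [0.629, -0.777, 0.022], [0.457, 0.347, -0.819]]
force: [-3.5, -3.7, -1.5]
finger_gap: 0.107
finger_force: 30.0
```

```bash
cat >>st.py <<'E'
print("tool frame: tip",(r@M),"F",s["force"]@M)
E
python3 st.py
```

```text
t 8.15 j [-23.689 -42.576 142.333  19.208  49.638  18.392] gap 0.10650217251817215
tip in lock frame mm [ 4.465  1.76  -8.134] phi 0.652434865641554 tilt 0.00044937513368903663 0.0020887645209999076
F lock [-3.855 -3.612  0.868] T [-0.931  1.353 -0.028] pos [ 0.498 -0.059  0.126]
tool frame: tip [4.603 1.323 8.14 ] F [-5.255  0.529 -0.877]
```

Request:
send_rows --increments '[[[-2.5, -2.5, -1.8], [0, 0, 0], 0.0], [[-5, -5, -3.6], [0, 0, 0], 0.0], [[-5, -5, -3.6], [0, 0, 0], 0.0]]'

```text
clock: 8.52
tool_pos: [0.494, -0.064, 0.1238]
tool_rot: [[0.627, 0.524, 0.576], [0.628, -0.778, 0.023], [0.46, 0.347, -0.817]]
force: [2.4, 4.3, -0.2]
finger_gap: 0.106
finger_force: 30.0
```

```bash
python3 st.py
```

```text
t 8.525 j [-25.043 -43.399 143.102  20.2    50.05   16.729] gap 0.10575578932778172
tip in lock frame mm [-0.456 -2.662 -7.679] phi 0.651200391713185 tilt 0.0030588492730196743 0.003123333246789868
F lock [ 1.965  4.212 -1.634] T [ 0.84  -0.093 -0.022] pos [ 0.494 -0.064  0.124]
tool frame: tip [-2.01   1.845  7.669] F [ 4.109 -2.157  1.653]
```

Request:
send_rows --increments '[[[2.2, 2.2, 1.6], [0, 0, 0], 0.0], [[3.5, 0.2, 2.5], [0, 0, 0], 0.0], [[4.8, -1.7, 3.3], [0, 0, 0], 0.0], [[4.8, -1.7, 3.3], [0, 0, 0], 0.0]]'

```text
clock: 9.02
tool_pos: [0.498, -0.0654, 0.1258]
tool_rot: [[0.628, 0.526, 0.573], [0.629, -0.777, 0.024], [0.458, 0.345, -0.819]]
force: [-2.2, 4.3, -1.3]
finger_gap: 0.104
finger_force: 30.0
```

```bash
python3 st.py
```

```text
t 9.025 j [-24.922 -42.092 142.121  20.143  49.862  16.763] gap 0.10395299555836261
tip in lock frame mm [ 3.823 -4.128 -8.301] phi 0.6514738784013602 tilt 0.0001929626165521799 0.003922062775788795
F lock [-2.37   4.323  0.11 ] T [0.984 0.764 0.025] pos [ 0.498 -0.065  0.126]
tool frame: tip [0.516 5.625 8.285] F [ 0.736 -4.875 -0.093]
```

Request:
send_rows --increments '[[[-2, 3, -1.3], [0, 0, 0], 0.0], [[-4, 6, -2.6], [0, 0, 0], 0.0], [[-5, 7.4, -3.3], [0, 0, 0], 0.0], [[-5, 7.4, -3.3], [0, 0, 0], 0.0]]'

```text
clock: 9.52
tool_pos: [0.4944, -0.0586, 0.1235]
tool_rot: [[0.628, 0.526, 0.574], [0.629, -0.777, 0.023], [0.458, 0.347, -0.819]]
force: [-0.0, 0.1, -1.1]
finger_gap: 0.104
finger_force: 30.0
```

```bash
python3 st.py
```

```text
t 9.525 j [-23.922 -43.503 143.125  19.366  49.851  18.145] gap 0.10410724893295872
tip in lock frame mm [-0.259  2.678 -8.196] phi 0.6522334555844117 tilt 0.0006790659063767339 0.0027709501963492133
F lock [-0.667  0.124 -0.88 ] T [-0.018  0.496 -0.005] pos [ 0.494 -0.059  0.124]
tool frame: tip [ 1.402 -2.271  8.203] F [-0.456 -0.502  0.88 ]
```

Request:
send_rows --increments '[[[1.1, -1.9, 0.7], [0, 0, 0], 0.0], [[4.1, -1.9, -3.6], [0, 0, 0], 0.0], [[4.1, -1.9, -3.6], [0, 0, 0], 0.0], [[5, -1.9, -4.8], [0, 0, 0], 0.0], [[5, -1.9, -4.8], [0, 0, 0], 0.0]]'

```text
clock: 10.15
tool_pos: [0.4993, -0.0605, 0.1185]
tool_rot: [[0.628, 0.526, 0.573], [0.629, -0.777, 0.023], [0.458, 0.346, -0.819]]
force: [0.1, -0.9, -1.1]
finger_gap: 0.109
finger_force: 30.0
```

```bash
python3 st.py
```

```text
t 10.15 j [-23.873 -41.471 142.574  19.759  48.478  17.572] gap 0.10886532322947529
tip in lock frame mm [  0.761   0.652 -15.129] phi 0.6518985758589693 tilt 8.642136879408062e-05 0.003096754841034889
F lock [-0.513 -0.865 -0.923] T [-0.08   0.524  0.014] pos [ 0.499 -0.061  0.118]
tool frame: tip [ 0.971 -0.02  15.131] F [-0.935  0.378  0.92 ]
```

Request:
send_rows --increments '[[[0.6, 0, -0.8], [0, 0, 0], 0.0], [[1.2, 0, -1.6], [0, 0, 0], 0.0], [[1.2, 0, -1.6], [0, 0, 0], 0.0]]'

```text
clock: 10.52
tool_pos: [0.5006, -0.0606, 0.1177]
tool_rot: [[0.628, 0.526, 0.574], [0.629, -0.777, 0.023], [0.458, 0.347, -0.819]]
force: [-10.1, 1.1, 7.6]
finger_gap: 0.104
finger_force: 30.0
```

```bash
python3 st.py
```

```text
t 10.525 j [-23.783 -41.04  142.434  19.797  48.151  17.515] gap 0.10402435046287797
tip in lock frame mm [  1.451   0.482 -16.541] phi 0.6524560117761379 tilt 0.00047822990844649906 0.0029326072025853338
F lock [-3.915  1.45  12.024] T [0.193 1.349 0.007] pos [ 0.501 -0.061  0.118]
tool frame: tip [ 1.41   0.532 16.543] F [ -2.205  -3.554 -12.022]
```

Request:
send_rows --increments '[[[0.3, 0, -0.4], [0.029, 0.001, -0.041], 0.0], [[0.3, 0, -0.4], [0.057, 0.002, -0.082], 0.0], [[0.3, 0, -0.4], [0.086, 0.003, -0.123], 0.0], [[0.3, 0, -0.4], [0.115, 0.004, -0.164], 0.0], [[0.3, 0, -0.4], [0.115, 0.004, -0.164], 0.0]]'

```text
clock: 11.15
tool_pos: [0.5018, -0.0611, 0.1186]
tool_rot: [[0.719, 0.389, 0.576], [0.462, -0.887, 0.022], [0.519, 0.25, -0.817]]
force: [-11.6, -0.1, 12.2]
finger_gap: 0.108
finger_force: 30.0
```

```bash
python3 st.py
```

```text
t 11.15 j [-23.786 -40.999 142.378  19.859  48.001  28.976] gap 0.10823228684087086
tip in lock frame mm [  3.071  -0.067 -16.405] phi 0.4517159522428319 tilt 0.0033382646562358526 0.0019579028285493304
F lock [-2.451  0.324 16.663] T [0.137 1.048 0.001] pos [ 0.502 -0.061  0.119]
tool frame: tip [ 2.67   1.405 16.415] F [ -1.999  -1.366 -16.67 ]
```

Request:
send_rows --increments '[[[-1.5, 0.4, -1.0], [0, 0, 0], 0.0], [[-1.5, 0.4, -1.0], [0.029, 0.001, -0.041], 0.0], [[-1.5, 0.4, -1.0], [0.057, 0.002, -0.082], 0.0], [[-1.5, 0.4, -1.0], [0.086, 0.003, -0.123], 0.0], [[-1.5, 0.4, -1.0], [0.086, 0.003, -0.123], 0.0]]'

```text
clock: 11.78
tool_pos: [0.4994, -0.0602, 0.1158]
tool_rot: [[0.77, 0.278, 0.575], [0.324, -0.946, 0.023], [0.55, 0.169, -0.818]]
force: [-0.2, 0.2, -1.4]
finger_gap: 0.105
finger_force: 30.0
```

```bash
python3 st.py
```

```text
t 11.775 j [-23.819 -41.333 142.822  19.882  48.003  37.493] gap 0.10502324789718735
tip in lock frame mm [ -0.5     0.888 -17.369] phi 0.3018641158825785 tilt 0.001749013614113849 0.0025671446092709067
F lock [-0.987  0.158 -1.077] T [-0.044  0.562  0.03 ] pos [ 0.499 -0.06   0.116]
tool frame: tip [-0.256 -0.963 17.37 ] F [-0.898 -0.442  1.075]
```

Request:
send_rows --increments '[[[1.2, 0, -1.0], [0, 0, 0], 0.0], [[2.4, 0.1, -2.0], [0, 0, 0], 0.0], [[2.4, 0.1, -2.0], [0, 0, 0], 0.0]]'

```text
clock: 12.15
tool_pos: [0.5017, -0.06, 0.1134]
tool_rot: [[0.77, 0.278, 0.574], [0.324, -0.946, 0.023], [0.549, 0.168, -0.819]]
force: [-0.4, 0.2, -1.7]
finger_gap: 0.105
finger_force: 30.0
```

```bash
python3 st.py
```

```text
t 12.15 j [-23.602 -40.422 142.579  19.939  47.345  37.471] gap 0.10513893750523037
tip in lock frame mm [ -0.129   1.042 -20.697] phi 0.30173330940962334 tilt 0.0010328244624315287 0.0028734652495673928
F lock [-1.292  0.219 -1.227] T [-0.11   0.511  0.007] pos [ 0.502 -0.06   0.113]
tool frame: tip [ 0.148 -0.983 20.699] F [-1.171 -0.59   1.226]
```

Request:
send_rows --increments '[[[1.4, 0, -2.0], [0, 0, 0], 0.0], [[2.9, 0.1, -4.1], [0, 0, 0], 0.0], [[4.3, 0.1, -6.1], [0, 0, 0], 0.0], [[4.3, 0.1, -6.1], [0, 0, 0], 0.0]]'

```text
clock: 12.65
tool_pos: [0.506, -0.0599, 0.1072]
tool_rot: [[0.77, 0.278, 0.574], [0.324, -0.946, 0.023], [0.549, 0.168, -0.819]]
force: [0.6, 0.8, 1.0]
finger_gap: 0.103
finger_force: 30.0
```

```bash
python3 st.py
```

```text
t 12.65 j [-23.246 -38.623 142.252  20.186  45.849  37.244] gap 0.1031487443191107
tip in lock frame mm [ -0.145   1.004 -28.181] phi 0.3014185228141542 tilt 0.000966000264299097 0.0028952096888926215
F lock [1.087 0.799 0.507] T [-0.085  0.52   0.034] pos [ 0.506 -0.06   0.107]
tool frame: tip [ 0.11  -0.932 28.183] F [ 1.276 -0.441 -0.504]
```

Request:
send_rows --increments '[[[1.4, 0, -2.0], [0, 0, 0], 0.0], [[2.9, 0.1, -4.1], [0, 0, 0], 0.0], [[4.0, 0.1, -5.7], [0, 0, 0], 0.0], [[4.0, 0.1, -5.7], [0, 0, 0], 0.0]]'

```text
clock: 13.15
tool_pos: [0.51, -0.0598, 0.1017]
tool_rot: [[0.77, 0.278, 0.574], [0.324, -0.946, 0.023], [0.549, 0.168, -0.818]]
force: [0.5, 0.5, -1.5]
finger_gap: 0.103
finger_force: 30.0
```

```bash
python3 st.py
```

```text
t 13.15 j [-22.924 -36.951 141.915  20.445  44.477  36.993] gap 0.10298879263624373
tip in lock frame mm [  0.06    0.944 -35.02 ] phi 0.30147322121866466 tilt 0.0011951061408672977 0.0028696235275635766
F lock [-0.418  0.513 -1.535] T [ 0.004  0.466 -0.004] pos [ 0.51  -0.06   0.102]
tool frame: tip [ 0.268 -0.8   35.022] F [-0.249 -0.611  1.536]
```

Request:
send_rows --increments '[[[0.6, 0, -0.8], [0, 0, 0], 0.0], [[1.1, 0, -1.6], [0, 0, 0], 0.0], [[1.1, 0, -1.6], [0, 0, 0], 0.0]]'

```text
clock: 13.52
tool_pos: [0.5115, -0.0596, 0.1018]
tool_rot: [[0.769, 0.279, 0.575], [0.325, -0.945, 0.024], [0.55, 0.169, -0.818]]
force: [-20.5, 2.8, 18.6]
finger_gap: 0.105
finger_force: 30.0
```

```bash
python3 st.py
```

```text
t 13.525 j [-22.839 -36.6   141.729  20.525  44.274  36.913] gap 0.10518089683732405
tip in lock frame mm [  1.345   1.121 -35.84 ] phi 0.30237212259746954 tilt 0.0020106871371014558 0.0034520693437905714
F lock [-6.025  3.491 26.984] T [0.956 1.916 0.037] pos [ 0.512 -0.06   0.102]
tool frame: tip [ 1.512 -0.573 35.847] F [ -4.632  -5.199 -26.984]
```

Request:
send_rows --increments '[[[-0.9, 0, 0.1], [0, 0, 0], 0.0], [[-0.9, 0, 0.1], [0.074, 0.003, -0.107], 0.0], [[-0.9, 0, 0.1], [0.149, 0.005, -0.213], 0.0], [[-0.9, 0, 0.1], [0.224, 0.008, -0.32], 0.0], [[-0.9, 0, 0.1], [0.298, 0.01, -0.426], 0.0], [[-0.9, 0, 0.1], [0.373, 0.013, -0.532], 0.0], [[-0.9, 0, 0.1], [0.447, 0.016, -0.639], 0.0], [[-0.9, 0, 0.1], [0.447, 0.016, -0.639], 0.0]]'

```text
clock: 14.52
tool_pos: [0.511, -0.0604, 0.1017]
tool_rot: [[0.74, -0.346, 0.577], [-0.436, -0.9, 0.02], [0.512, -0.267, -0.817]]
force: [-5.7, -0.9, 5.1]
finger_gap: 0.105
finger_force: 30.0
```

```bash
python3 st.py
```

```text
t 14.525 j [-22.837 -36.927 141.982  20.381  44.111  81.866] gap 0.10537094213401965
tip in lock frame mm [  1.035   0.181 -35.584] phi -0.4800638048324841 tilt 0.004473095315113684 -5.976460634696539e-05
F lock [-1.771 -0.7    7.51 ] T [-0.127  0.637 -0.016] pos [ 0.511 -0.06   0.102]
tool frame: tip [ 0.693 -0.567 35.588] F [-1.218  1.423 -7.517]
```

Request:
send_rows --increments '[[[0, 0, 0], [0.075, 0.003, -0.107], 0.0], [[0, 0, 0], [0.149, 0.005, -0.213], 0.0], [[0, 0, 0], [0.224, 0.008, -0.32], 0.0], [[0, 0, 0], [0.298, 0.01, -0.426], 0.0], [[0, 0, 0], [0.361, 0.013, -0.516], 0.0], [[0, 0, 0], [0.361, 0.013, -0.516], 0.0], [[0, 0, 0], [0.361, 0.013, -0.516], 0.0]]'

```text
clock: 15.4
tool_pos: [0.5103, -0.0608, 0.101]
tool_rot: [[0.395, -0.716, 0.575], [-0.881, -0.472, 0.018], [0.259, -0.514, -0.818]]
force: [-13.6, -4.5, 8.7]
finger_gap: 0.106
finger_force: 30.0
```

```bash
python3 st.py; python3 - <<'E'
from rig import vision
import cv2,numpy as np
o=[]
for n,(x,y) in(("top",(259,180)),("scene",(250,180))):
    f=vision.grab_frame(n)
    o.append(cv2.resize(f["pixels"][y-50:y+50,x-50:x+50],(400,400),interpolation=cv2.INTER_CUBIC))
cv2.imwrite("pics/g4.png",np.hstack(o))
E
```

```text
t 15.4 j [-22.766 -36.954 142.016  20.071  44.111 118.086] gap 0.10607679860817598
tip in lock frame mm [ -0.106  -0.411 -35.69 ] phi -1.1073674987019106 tilt 0.002197647336399854 -0.002369959136777086
F lock [-6.263 -4.069 14.973] T [-0.809  1.8    0.013] pos [ 0.51  -0.061  0.101]
tool frame: tip [ 0.21   0.311 35.691] F [  0.887   7.408 -14.977]
```

View pics/g4.png

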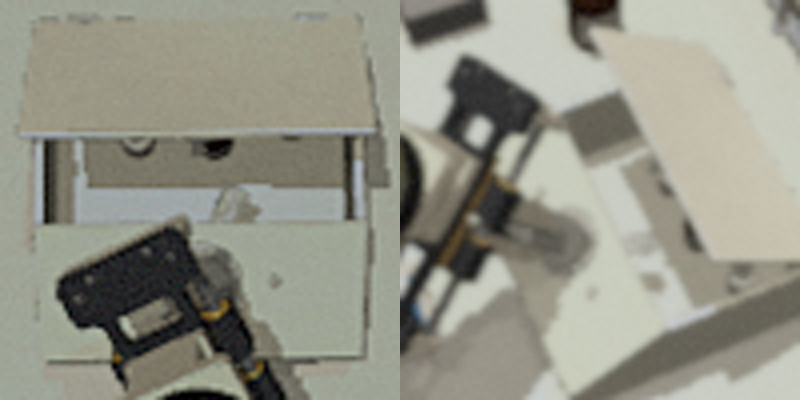

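The lid stands open in both views (its front edge is at row 132 in the left panel), and the key at (215,275) is still in the lock. I'll release it and retreat along the key axis.

Request:
send_rows --increments '[[[-0.3, 0, 0.4], [0, 0, 0], 0.0], [[-0.3, 0, 0.4], [0, 0, 0], 0.35], [[-0.3, 0, 0.4], [0, 0, 0], 0.35], [[-0.3, 0, 0.4], [0, 0, 0], 0.35], [[-6, -0.2, 8.2], [0, 0, 0], 0.35], [[-14, -0.5, 20], [0, 0, 0], 0.35], [[-23, -0.8, 33], [0, 0, 0], 0.35], [[-28, -1, 40], [0, 0, 0], 0.35], [[-28, -1, 60], [0, 0, 0], 0.35], [[-28, -1, 90], [0, 0, 0], 0.35], [[-28, -1, 120], [0, 0, 0], 0.35], [[-28, -1, 120], [0, 0, 0], 0.35]]'

```text
clock: 17.0
tool_pos: [0.4833, -0.0613, 0.223]
tool_rot: [[0.395, -0.714, 0.578], [-0.881, -0.472, 0.018], [0.26, -0.516, -0.816]]
force: [0.8, 0.7, -0.2]
finger_gap: 0.351
finger_force: 0.0
```

```bash
python3 st.py; python3 - <<'E'
from rig import vision
import cv2,numpy as np
o=[]
for n,(x,y) in(("top",(240,190)),("scene",(240,180))):
    f=vision.grab_frame(n)
    o.append(cv2.resize(f["pixels"][y-70:y+70,x-70:x+70],(400,400),interpolation=cv2.INTER_CUBIC))
cv2.imwrite("pics/g5.png",np.hstack(o))
E
```

```text
t 17.0 j [-25.197 -51.153 136.718  17.101  63.233 122.832] gap 0.35077743252741733
tip in lock frame mm [47.97   0.097 79.66 ] phi -1.1075623443896057 tilt 0.005492457688179415 -0.0018626218966744424
F lock [ 0.552  0.716 -0.633] T [ 0.084  0.357 -0.04 ] pos [ 0.483 -0.061  0.223]
tool frame: tip [ 21.677 -43.282 -79.395] F [-0.397 -0.812  0.635]
```

View pics/g5.png

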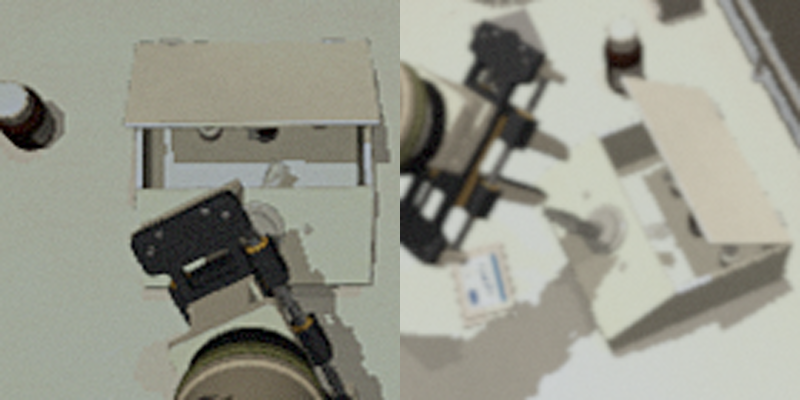

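The key stays in the lock (right panel, around (600,230)) and the lid is open. The bottle at (622,50) and the gauze at (485,280) haven't moved, and the gripper is clear of everything.

```bash
python3 -c "
from rig import robot
print(robot.finish_job())"
```

```text
the job is handed in; nothing more can be done
None
```

The job is handed in at about 17 s on the robot's clock: the key is home in the lock and turned clockwise, the lid is open, the gripper is clear, and the bottle and gauze are where they were; I did not re-check the gallipot, but the arm never went near it.

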